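# Put the retained sample away: tin in, drawer shut, lock clicked home

## Robot

A 6-joint arm with a two-finger parallel gripper is mounted at the origin on a cart in front of the work surface, level with it; the furniture and walls round the work are solid. World frame = base frame: x ahead of the robot, y to its left, z up, the work surface at z = 0. Lengths are in mm, angles in rad, forces in N, time in s.
With the tool pointing down it reaches from about 300 to 775 mm from the base axis. Payload 14.6 kg.
Tool frame: the origin (TCP) lies between the finger pads; the fingertips stand 19 mm ahead of it and the grasp point (between the pads) is the TCP; z points along the fingers, y is the line along which they close (so a half turn about z gives the same grasp; the last joint's range is limited). The gripper opens to 94 mm and grips with 3 to 60 N. Pads are 16 mm wide; open, the fingers measure 119 mm over their backs; the gripper's body (75 mm by 177 mm) begins 78 mm behind the grasp point.
Start: joints at [1.07, 0.3, 1.521, -0, 1.321, -0.067], TCP at [231.173, 499.047, 188.746] pointing down, gripper open.
Joint ranges: [-3.03, 3.03], [-0.79, 2.21], [0.23, 2.52], [-1.04, 4.18], [0, 3.07], [-2.55, 2.55]. Speed limits (rad/s): [2.22, 2.22, 2.57, 3.14, 3.14, 3.14].

## Interface

Orientations are given as [roll, pitch, yaw] about the fixed x, y, z axes, in that order (R = Rz(yaw) Ry(pitch) Rx(roll)).
In Python, from cell import monitor, imaging, job, find_in, trace gives the robot as it stands. The module is installed in compiled form; this text tells all that it offers.
- The arm moves only by the tool arm_command, never from a script. Its argument "steps" is a list of rows, each a list of 5 numbers: the opening, from 0 (shut) to 1 (fully open), then the shift along the tool's x, y, z in mm, then the turn about the tool's z in degrees. In form: [[gripper, dx, dy, dz, turn], ...]. A call has 1 to 20 rows; each row is the pose to reach, as a shift and turn from the pose commanded when the call began, along the tool's axes at that moment; what a row does not reach only later rows make up. A row lasts 1/8 s, in which the tool goes at most 62.5 mm and 10.7 degrees, less where a joint would pass 70% of its speed; a pose out of reach is approached as far as the arm can. A call with a gripper value outside its range is refused whole. The fingers move at their own pace and stop on an object; "force" is the grip in N (left out, the last holds). Time passes only in rows, so rows that repeat a pose let the fingers close. It gives the time, the measured TCP pose, the force, the opening and the grip force at its end, in the units of the state.
- monitor.read_state(): the state, without advancing time (a new reading comes with each control period).
- imaging.camera(name): name is "side" or "top" or "wrist"; returns a dict with "img" (384x512x3 uint8, red, green, blue), "mtx" (3x3 intrinsics, pixels), "D" ([k1, k2, p1, p2, k3] as OpenCV has them; the pictures are not rectified), "view" (4x4, takes a point from world to camera coordinates). Camera axes: x right, y down, z forward; pixel columns grow to the right and rows downward; lengths in mm; the calibration is good to about 2 mm. A picture is of the moment at which its call begins. There is no depth.
- job.sign_off(): hands the job in; it is judged then, once.
Trained networks look in a picture, given as the dict that the camera call returned (one of the last four; its "shot" number tells which), for a name from the list of things; names that differ only in an ending like _2 or _b are one class to them, and where a whole thing is asked for, a point or a joint stands for the part that bears it (a point fixed in the world has none). Each returns a list of dicts, best first, with "p" (0 to 1); they miss things now and then, are a little off and sometimes report something else, mostly with a low value. They report only what shows in the picture. A call takes as long as a camera call. They do not tell look-alikes from the thing itself.
- find_in(picture, target): "rect" ([centre column, centre row, width, height] in pixels, round what is visible of it).
- trace(picture, target): "region" (384x512 bool, what is visible of it) and "rect" ([centre column, centre row, width, height] in pixels, round what is visible of it).
The state is a dict: "clock": time; "joints": joint angles; "qd": joint speeds; "effort": joint torques, N m; "eef_pos": TCP position; "eef_rot": TCP orientation; "wrist_force": force on the tool from outside, world axes, zero at the start; "moment": the same for the moment, N m; "finger_gap": finger opening in mm; "finger_force": force on a finger pad.
Only numpy, scipy, OpenCV 4.12 (cv2) and the standard library are available. Lean on these libraries where they do the work, as an engineer would, in place of code of your own. Each camera call takes 0.05 s, during which the arm holds its last target. There are 200 camera calls.

## Task

Take the small red sample tin from the row of three in front of the monitor and stand it upright in the open drawer of the little grey cabinet, let go of it and push the drawer gently until it is fully shut. Then turn the black knob on top slowly clockwise until you feel it drop into its hidden notch, which is where the drawer is locked, and leave it resting in that notch. Leave the blue and white tins, the tape, the calculator and the mouse where they are.

Things in the scene. Friction and masses are not known exactly. Their poses are not given: they have to be found in the camera images.
- tin_red_mid (a point): Small round red sample tin with a metal lid, 54 mm across, 50 mm high, about 0.16 kg, standing on the table; this point is its centre, 25 mm above its underside; z is its upright axis. To be put in the drawer.
- tin_blue_mid (a point): Round blue sample tin, 58 mm across, 56 mm high (this point: its centre); a bystander. The three tins stand in a row about 95 mm apart, in any order.
- tin_white_mid (a point): Round white sample tin, 68 mm across, 72 mm high (this point: its centre); a bystander.
- drawer_floor (a point): Centre of the drawer's inner floor (upper face, 14 mm above the table); moves with the drawer. -x points out of the cabinet (the way it opens), z up. Inside 111 (x) by 124 mm (y); side walls 26 mm high, 3 thick. The grey cabinet is 140 mm deep, 150 wide, 82 high and covers the drawer's rear: set the tin 10 mm from this point towards the front panel to keep a gripper clear of it.
- drawer_front (a point): Middle of the outer face of the blue front panel (148 mm wide, 66 high, 12 thick; this point is 40 mm above the table); moves with the drawer, axes as drawer_floor: push along +x to shut it. A finger lip, 9 mm proud and 60 mm wide, runs along the panel 11 to 17 mm above the table.
- drawer (a joint): How far the drawer is open, m: 0 = fully shut, at most 0.115. It slides with about 1.5 N friction and stays where it is left; at 0 it meets a stop.
- lock_grip (a point): On the axis of the black knob on the cabinet, 118 mm above the table: its grip is an upright bar 44 mm long (this point's x axis), 14 mm thick (y), from 16 mm below to 14 mm above this point; pinch it across its thickness. Below it a disc 52 mm wide, 6 thick, and a round housing 86 mm wide, 14 high, on the cabinet's top. White pointer line on the bar. Axes turn with the knob.
- lock (a joint): Knob angle, rad, growing clockwise seen from above; stops at 0 and 1.9, starts at 0 to 0.3. Drag about 0.1 N m, slight ripple. The hidden notch lies between 0.85 and 1.4, anew each time. Some 0.15 rad before it the torque dips as a spring pulls the knob in (0.3 N m or more), and it centres itself there when let go; turning on past it takes about 0.7 N m.
- lock_pin (a joint): Sprung pin hidden in the knob's housing, m: about 0.003 while it rides outside the notch, 0 when it has dropped fully into the notch (locked).
- tape: Roll of black tape lying flat, 58 mm across, 19 mm high (origin: centre of its underside); a bystander behind the tins.
- calculator: Dark desk calculator, 122 x 68 x 13 mm, lying at the front left of the table (origin: centre of its underside); a bystander.
- mouse: White and red computer mouse, 110 x 62 x 45 mm (origin: centre of its underside); a bystander at the front, right of the tins.
Things that resemble listed ones, but are neither listed nor needed, are in the scene too. What is shaped like the part that bears tin_red_mid but green is not meant.

How it is judged (in metres and radians):
On the way, in this order (a step that is already met when the one before it is completed fails the run):
1. the red tin stands upright in the drawer, let go (x of tin_red_mid in the frame of drawer_floor between -0.035 and 0.035 m and y of tin_red_mid in the frame of drawer_floor between -0.042 and 0.042 m and z of tin_red_mid in the frame of drawer_floor between 0.017 and 0.033 m and angle between tin_red_mid's own z axis and vertical below 0.15 rad and contact force between the fingers and tin_red below 0.05 N), for 0.3 s.
2. the drawer is fully shut with the red tin standing in it (x of tin_red_mid in the frame of drawer_floor between -0.035 and 0.035 m and y of tin_red_mid in the frame of drawer_floor between -0.042 and 0.042 m and z of tin_red_mid in the frame of drawer_floor between 0.017 and 0.033 m and angle between tin_red_mid's own z axis and vertical below 0.15 rad and value of joint drawer below 0.004 m), for 0.2 s.
3. the knob has dropped into its notch, with the drawer shut (all of step 2 and value of joint lock_pin below 0.001 m), for 0.2 s.
At the end, for the whole second after the job is handed in: The red tin stands upright (within 0.15 rad) on the drawer's floor, at rest and let go; the drawer is shut to within 4 mm; the lock pin is down in its notch to within 1 mm (the knob within about 0.04 rad of the notch) (all of step 3 and contact force between the fingers and tin_red below 0.05 N and linear speed of tin_red below 0.02 m/s); the robot touches nothing.
It fails at once if the drawer is slammed (faster than 0.35 m/s) (velocity of joint drawer below -0.35 m/s).
It fails at once if another tin is moved more than 3 cm (distance of any of tin_blue_mid, tin_white_mid from where it was at the start of the episode above 0.03 m).
It fails at once if the tape, calculator or mouse is moved more than 4 cm (distance of any of tape, calculator, mouse from where it was at the start of the episode above 0.04 m).
It also fails if it takes over 72 s, if anything falls off the work surface, if the arm or the gripper's body presses on something with over 40 N, if the wrist force passes 120 N, or if a joint passes its speed limit or range.

## Working session

There is one attempt and no reset: what is moved stays moved. The work goes in short steps, Python scripts to look and compute and a tool call to move; the robot and the scene stay as the last step left them, time stands still between calls to the robot, and variables do not carry over. Pictures are saved under pics/ and viewed, at most 10 in all, crops included, and the job is handed in when it is done.

Besides the shell and the picture viewer there is one more tool, called after "Request:" by a JSON object that holds its "name" and its "arguments". arm_command: Moves the arm, as the interface text tells. Its arguments: {"type":"object","properties":{"steps":{"type":"array","items":{"type":"array","items":{"type":"number"}}},"force":{"type":"number"}},"required":["steps"]}

```bash
mkdir -p pics; cat > h.py <<'E'
import numpy as np, cv2
from cell import monitor, imaging, job, find_in, trace
def ray(c,uv):
    p=cv2.undistortPoints(np.array([[uv]],float),c["mtx"],np.array(c["D"],float))[0,0]
    V=np.array(c["view"]);R=V[:3,:3];t=V[:3,3]
    return -R.T@t, R.T@np.array([p[0],p[1],1.])
def atz(c,uv,z):
    o,d=ray(c,uv); return o+d*(z-o[2])/d[2]
def proj(c,P):
    V=np.array(c["view"]);r=cv2.Rodrigues(V[:3,:3])[0]
    return cv2.projectPoints(np.array(P,float).reshape(-1,3),r,V[:3,3],c["mtx"],np.array(c["D"],float))[0][:,0]
def save(c,n): cv2.imwrite("pics/"+n,c["img"][:,:,::-1])
E
python3 - <<'E'
from h import *
cs={n:imaging.camera(n) for n in("side","top")}
im=np.hstack([cs[n]["img"] for n in cs]);cv2.imwrite("pics/a.png",cv2.resize(im[:,:,::-1],(800,300),interpolation=cv2.INTER_AREA))
for n,c in cs.items():
    save(c,n+"0.png"); o=ray(c,(256,192));print(n,o[0].round(),o[1].round(2))
    for t in("tin_red_mid","tin_blue_mid","tin_white_mid","drawer_floor","drawer_front","lock_grip","tape","calculator","mouse"):
        print(n,t,[(round(d["p"],2),np.round(d["rect"]).astype(int).tolist(),atz(c,d["rect"][:2],25)[:2].round().tolist()) for d in find_in(c,t)[:4]])
E
```

```text
side [ 104. -603.  724.] [ 0.39  0.7  -0.6 ]
side tin_red_mid [(0.74, [169, 173, 21, 30], [395.0, 381.0]), (0.66, [245, 263, 25, 36], [416.0, 6.0])]
side tin_blue_mid [(0.74, [313, 222, 23, 33], [608.0, 44.0]), (0.3, [283, 239, 33, 49], [520.0, 29.0])]
side tin_white_mid [(0.8, [283, 238, 37, 47], [523.0, 32.0]), (0.56, [222, 135, 24, 22], [599.0, 491.0]), (0.17, [242, 192, 72, 49], [520.0, 219.0])]
side drawer_floor [(0.75, [244, 191, 69, 51], [528.0, 222.0])]
side drawer_front [(0.85, [240, 194, 69, 52], [515.0, 216.0])]
side lock_grip [(0.5, [221, 136, 20, 20], [593.0, 489.0])]
side tape [(0.55, [324, 204, 7, 11], [669.0, 87.0])]
side calculator [(0.64, [284, 240, 35, 52], [522.0, 25.0]), (0.59, [182, 220, 43, 35], [355.0, 193.0]), (0.59, [241, 195, 67, 58], [515.0, 211.0])]
side mouse [(0.73, [245, 265, 26, 38], [414.0, 3.0]), (0.66, [276, 308, 40, 48], [412.0, -122.0])]
top [443. 137. 968.] [ 0.1   0.01 -0.99]
top tin_red_mid [(0.95, [316, 248, 28, 26], [414.0, 9.0]), (0.86, [148, 258, 31, 24], [390.0, 391.0])]
top tin_blue_mid [(0.57, [300, 163, 30, 25], [607.0, 43.0])]
top tin_white_mid [(0.83, [309, 203, 34, 31], [514.0, 22.0]), (0.28, [221, 204, 57, 67], [514.0, 225.0])]
top drawer_floor [(0.82, [218, 200, 62, 69], [522.0, 232.0])]
top drawer_front [(0.73, [222, 204, 62, 69], [514.0, 223.0])]
top lock_grip [(0.72, [153, 190, 30, 22], [546.0, 383.0])]
top tape [(0.68, [280, 130, 28, 26], [687.0, 86.0])]
top calculator [(0.74, [224, 268, 51, 33], [368.0, 217.0])]
top mouse [(0.78, [363, 247, 33, 42], [415.0, -98.0]), (0.65, [218, 204, 65, 66], [514.0, 232.0])]
```

View pics/top0.png

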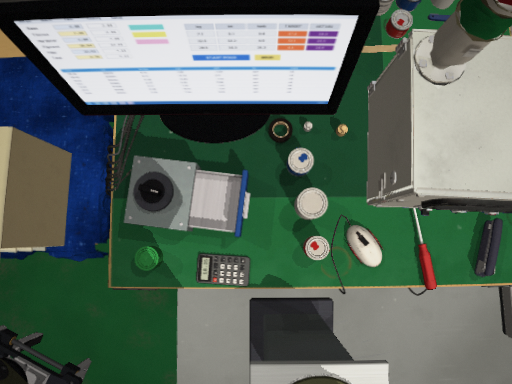

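View pics/side0.png

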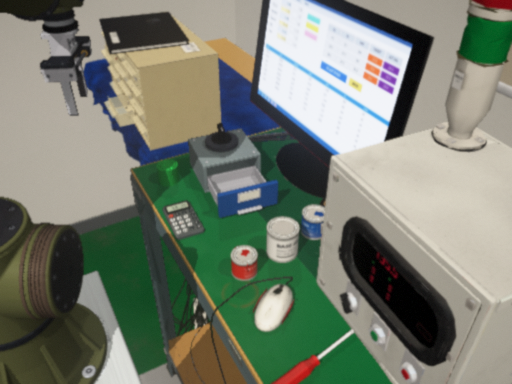

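Candidates for the red tin in the top view are the tin at (316,248), the green look-alike at (148,258), and a red jar on the shelf behind at (400,22). The description fits (316,248), so I'll check it in a close crop that also gives the cabinet corners.

```bash
python3 - <<'E'
from h import *
c=imaging.camera("top")
cv2.imwrite("pics/crop1.png",cv2.resize(c["img"][140:280,115:345,::-1],None,fx=3.4,fy=3.4,interpolation=cv2.INTER_CUBIC))
for t in("tin_red_mid","tin_white_mid","lock_grip"):
    for d in trace(c,t)[:2]:
        v,u=np.nonzero(d["region"]); print(t,d["p"],u.mean(),v.mean(),len(u),np.round(d["rect"]))
E
```

```text
tin_red_mid 0.91 315.7392120075047 247.5234521575985 533 [317. 249.  29.  29.]
tin_red_mid 0.66 148.90053285968028 257.5666074600355 563 [149. 260.  30.  26.]
tin_white_mid 0.79 310.23718712753276 202.9368295589988 839 [311. 203.  36.  34.]
lock_grip 0.74 151.51895734597156 190.23696682464455 422 [153. 192.  30.  24.]
lock_grip 0.6 364.07897545357525 245.60832443970116 937 [365. 246.  34.  41.]
```

View pics/crop1.png

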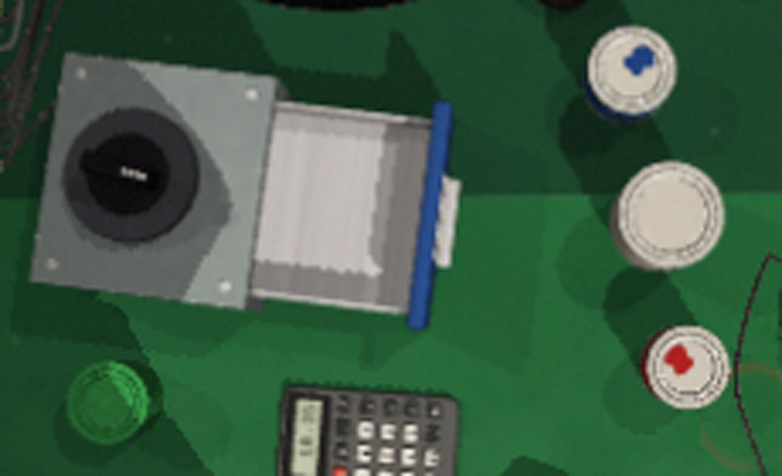

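The crop shows the red tin's lid at about (687,367), which is top-view pixel (317,248), with the red label. The cabinet's top corners, the blue panel and the knob are also clear.

```bash
python3 - <<'E'
from h import *
c=imaging.camera("top")
f=lambda u,v,z: atz(c,(115+(u+.5)/3.4-.5,140+(v+.5)/3.4-.5),z)[:2]
print("tin",f(687,367,50))
C=[f(*p,82) for p in((65,53),(279,78),(247,308),(31,280))]
print("cab",np.round(C),[np.linalg.norm(C[i]-C[i-1]).round() for i in range(4)],np.mean(C,0).round(1))
d=(C[1]-C[0])+(C[2]-C[3]);w=(C[0]-C[3])+(C[1]-C[2])
print("open dir",np.degrees(np.arctan2(d[1],d[0])),"w",np.degrees(np.arctan2(w[1],w[0])))
P=[f(*p,73) for p in((436,102),(453,104),(426,328),(409,326))]
print("panel",np.round(P),np.mean(P,0).round(1))
print("knob hous",f(131,174,96),"text",f(120,172,132),f(147,177,132))
s=monitor.read_state();print(s["eef_pos"],s["eef_rot"],s["finger_gap"])
w_=imaging.camera("wrist");V=np.array(w_["view"]);print(ray(w_,(256,192)),w_["mtx"])
E
```

```text
tin [414.51512299  10.75355614]
cab [[618. 413.]
 [600. 273.]
 [453. 291.]
 [471. 431.]] [np.float64(148.0), np.float64(141.0), np.float64(148.0), np.float64(141.0)] [535.5 352.1]
open dir -97.19585514573346 w -7.020168473963142
panel [[585. 172.]
 [584. 161.]
 [440. 179.]
 [442. 190.]] [512.9 175.5]
knob hous [537.12388016 363.93984072] text [534.49511083 361.34718362] [531.38114255 344.71880258]
[231.17132315 499.04032551 188.73696009] [-3.14156744e+00  2.16715736e-06  2.70779749e+00] 93.53214598244517
(array([154.39318999, 535.12807211, 384.0988076 ]), array([ 0.26908234, -0.11257346, -0.95658605])) [[297.0020552    0.         252.61663769]
 [  0.         297.0020552  191.32419103]
 [  0.           0.           1.        ]]
```

Request:
{"name": "arm_command", "arguments": {"steps": [[0.75, -37, -37, 0, 7], [0.75, -74, -73, 0, 14], [0.75, -111, -110, 0, 21], [0.75, -149, -146, 0, 28], [0.75, -186, -183, 0, 36], [0.75, -223, -220, 5, 43], [0.75, -260, -256, 10, 50], [0.75, -297, -293, 15, 57], [0.75, -334, -329, 20, 65], [0.75, -371, -366, 30, 72.3], [0.75, -371, -366, 30, 72.3], [0.75, -371, -366, 30, 72.3]], "force": 20}}

```text
clock: 2.8
eef_pos: [413.8, 11.4, 158.9]
eef_rot: [-3.142, -0.0, 1.447]
wrist_force: [-0.9, -0.8, 0.5]
finger_gap: 70.7
finger_force: 0.0
```

```bash
python3 - <<'E'
from h import *
s=monitor.read_state();print(s["clock"],s["eef_pos"],s["eef_rot"],s["finger_gap"],s["wrist_force"])
c=imaging.camera("wrist");save(c,"w1.png")
for d in trace(c,"tin_red_mid")[:3]:
    r=d["rect"];v,u=np.nonzero(d["region"]);print(d["p"],np.round(r),u.mean(),v.mean(),atz(c,r[:2],50),len(u))
print(proj(c,[[414.5,10.8,50],[s["eef_pos"][0],s["eef_pos"][1],50]]))
t=imaging.camera("top")
for d in find_in(t,"tin_red_mid")[:2]: print(d["rect"])
E
```

```text
2.8 [413.8414802   11.35873079 158.85724754] [-3.14153695e+00 -1.75769164e-04  1.44661596e+00] 70.66723250849213 [-0.94851354 -0.8388595   0.52381115]
0.67 [254. 181.  50.  56.] 254.22952295229524 183.3919891989199 [416.10186277  15.30296005  50.        ] 2222
[[253.32657005 185.64087578]
 [252.64702237 185.21327783]]
[147.6, 258.6, 26.4, 26.1]
[310.1, 247.3, 7.9, 17.2]
```

View pics/w1.png

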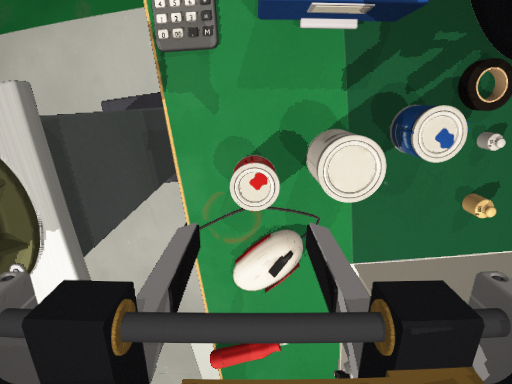

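The wrist view shows the red tin's lid at (255,187), within a pixel or two of the prediction, so the position holds. I'll descend and grip.

Request:
{"name": "arm_command", "arguments": {"steps": [[0.75, 0, 0, 20, 0], [0.75, 0, 0, 45, 0], [0.75, 0, 0, 70, 0], [0.75, 0, 0, 92, 0], [0.75, 0, 0, 110, 0], [0.75, 0, 0, 121, 0], [0.75, 0, 0, 121, 0], [0, 0, 0, 121, 0], [0, 0, 0, 121, 0], [0, 0, 0, 121, 0], [0, 0, 0, 121, 0], [0, 0, 0, 121, 0]], "force": 20}}

```text
clock: 4.5
eef_pos: [414.0, 11.0, 37.8]
eef_rot: [3.142, 0.0, 1.446]
wrist_force: [-0.5, -0.2, -0.1]
finger_gap: 24.3
finger_force: 0.0
```

```bash
python3 - <<'E'
from h import *
s=monitor.read_state();print(s["finger_gap"],s["finger_force"])
c=imaging.camera("wrist");save(c,"w2.png");print(proj(c,[[415,10,50],[414,11,38]]))
E
```

```text
24.30297192104638 0.0
[[254.24398844 234.86976306]
 [252.59549257 226.53015634]]
```

View pics/w2.png

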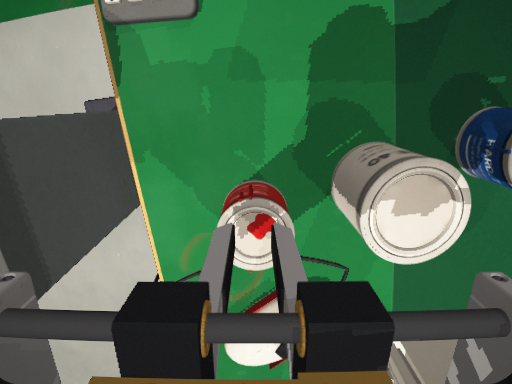

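The wrist view shows the lid at (257,235) with the fingers drawn in front of it, so they seem to have closed above the tin. I'll check with the side view.

```bash
python3 - <<'E'
from h import *
c=imaging.camera("side");t=imaging.camera("top");w=imaging.camera("wrist")
P=[[414,11,38],[414,11,19],[414,11,116],[415,10,0],[415,10,50]]
print(proj(c,P).round(),proj(w,P).round());print(monitor.read_state()["joints"])
cr=lambda i,u,v:cv2.resize(i[v-70:v+50,u-50:u+50,::-1],(390,468),interpolation=cv2.INTER_CUBIC)
cv2.imwrite("pics/s2.png",np.hstack([cr(c["img"],245,263),cr(t["img"],316,248)]))
E
```

```text
[[243. 257.]
 [243. 264.]
 [242. 228.]
 [244. 271.]
 [243. 253.]] [[253. 227.]
 [253. 217.]
 [253. 294.]
 [254. 209.]
 [254. 235.]]
[-6.19294507e-02  2.09460963e-01  2.03475012e+00 -1.06760719e-05
  8.97413786e-01  6.29609560e-02]
```

View pics/s2.png

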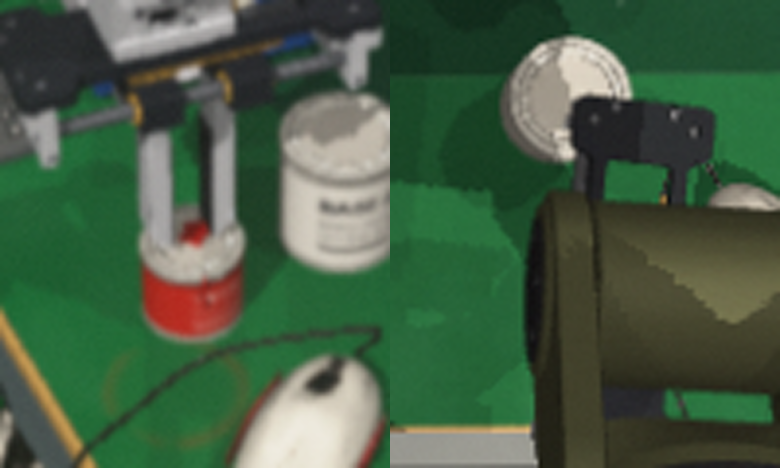

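The side crop shows the fingertips at about (243,256), just above the lid and centred on it. The real fingertips are some 30 mm higher than the pose suggests. I'll open, descend carefully watching the force, and find the table by touch.

Request:
{"name": "arm_command", "arguments": {"steps": [[0.78, 0, 0, -10, 0], [0.78, 0, 0, -10, 0], [0.78, 0, 0, -10, 0], [0.78, 0, 0, -10, 0], [0.78, 0, 0, -10, 0], [0.78, 0, 0, -10, 0], [0.78, 0, 0, 5, 0], [0.78, 0, 0, 10, 0], [0.78, 0, 0, 14, 0], [0.78, 0, 0, 14, 0]]}}

```text
clock: 5.95
eef_pos: [414.0, 11.0, 23.8]
eef_rot: [-3.141, 0.0, 1.446]
wrist_force: [0.6, 0.9, -0.3]
finger_gap: 73.4
finger_force: 0.0
```

```bash
python3 - <<'E'
from h import *
c=imaging.camera("side");w=imaging.camera("wrist")
s=monitor.read_state();print(s["eef_pos"],s["wrist_force"],s["finger_gap"])
cr=lambda i,u,v:cv2.resize(i[v-60:v+60,u-50:u+50,::-1],(390,468),interpolation=cv2.INTER_CUBIC)
cv2.imwrite("pics/s3.png",np.hstack([cr(c["img"],245,253),cv2.resize(w["img"][170:290,150:350,::-1],(390,468)[0:1]+(234,)) if 0 else cv2.resize(w["img"][150:390,150:350,::-1],(390,468))]))
E
```

```text
[414.15144789  11.00316663  23.99937515] [-0.5213764   0.36291766  0.9190666 ] 73.37894640100016
```

View pics/s3.png

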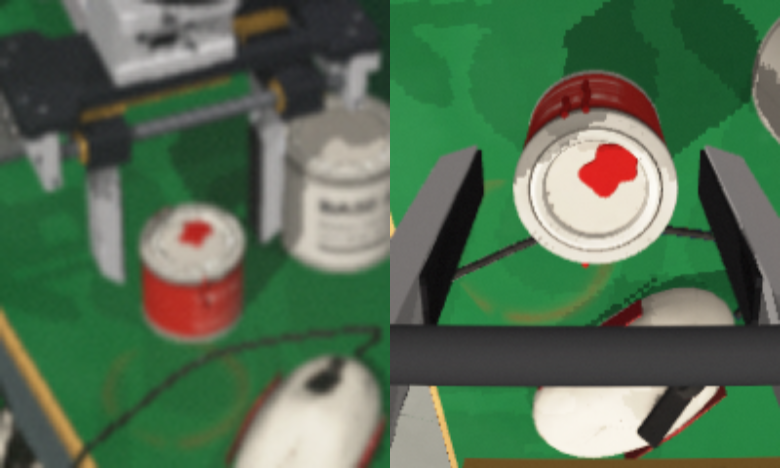

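The fingers straddle the tin, with tips at side pixels (225,265) and (264,255), about 30 mm above the table and clear on both sides. I'll go lower in small steps while watching the force.

Request:
{"name": "arm_command", "arguments": {"steps": [[0.78, 0, 0, 2, 0], [0.78, 0, 0, 4, 0], [0.78, 0, 0, 6, 0], [0.78, 0, 0, 7, 0], [0.78, 0, 0, 7, 0]]}}

```text
clock: 6.68
eef_pos: [413.9, 11.0, 16.7]
eef_rot: [-3.141, 0.0, 1.446]
wrist_force: [0.5, -0.6, -0.7]
finger_gap: 73.5
finger_force: 0.0
```

Request:
{"name": "arm_command", "arguments": {"steps": [[0.78, 0, 0, 2, 0], [0.78, 0, 0, 4, 0], [0.78, 0, 0, 6, 0], [0.78, 0, 0, 6, 0], [0, 0, 0, 6, 0], [0, 0, 0, 6, 0], [0, 0, 0, 6, 0], [0, 0, 0, 6, 0], [0, 0, 0, 6, 0]], "force": 20}}

```text
clock: 7.8
eef_pos: [414.1, 11.0, 10.9]
eef_rot: [3.141, 0.0, 1.446]
wrist_force: [1.2, -0.0, 0.8]
finger_gap: 52.9
finger_force: 20.0
```

```bash
python3 - <<'E'
from h import *
c=imaging.camera("side");w=imaging.camera("wrist")
s=monitor.read_state();print(s["eef_pos"],s["wrist_force"],s["finger_gap"],s["finger_force"])
cr=lambda i,u,v:cv2.resize(i[v-60:v+60,u-50:u+50,::-1],(390,468),interpolation=cv2.INTER_CUBIC)
cv2.imwrite("pics/s4.png",np.hstack([cr(c["img"],245,253),cv2.resize(w["img"][150:390,150:350,::-1],(390,468))]))
E
```

```text
[414.12326145  10.99222637  10.85373674] [ 0.5122062  -0.08588907  1.44815175] 52.794769815115735 20.00023022701498
```

View pics/s4.png

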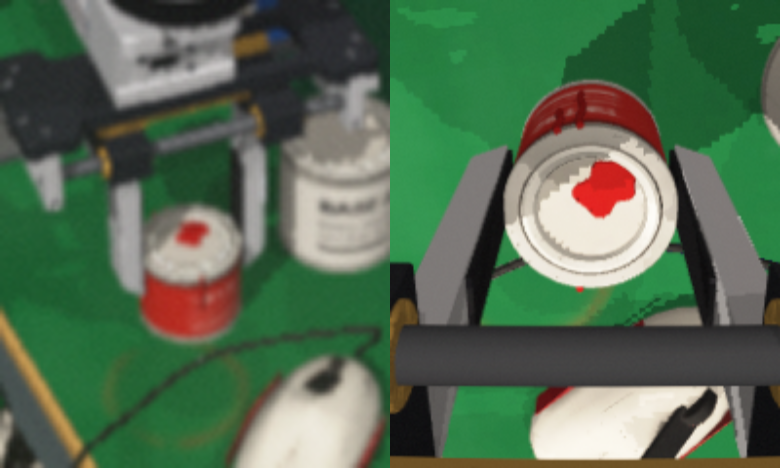

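Gripped: gap 52.8 mm, 20 N, pads on both sides of the tin. I'll lift and carry it over the drawer.

Request:
{"name": "arm_command", "arguments": {"steps": [[0, 0, 0, -15, 0], [0, 0, 0, -40, 0], [0, 0, 0, -70, 0], [0, 0, 0, -98, 0], [0, 22, 8, -110, 0], [0, 52, 18, -110, 0], [0, 85, 29, -110, 0], [0, 120, 40, -110, 0], [0, 155, 52, -110, 0], [0, 187, 63, -110, 0], [0, 212, 71, -110, 0], [0, 228, 77, -110, 0], [0, 228, 77, -110, 0], [0, 228, 77, -110, 0]]}}

```text
clock: 9.65
eef_pos: [518.3, 227.0, 120.4]
eef_rot: [-3.141, 0.001, 1.446]
wrist_force: [-0.2, 0.0, -0.6]
finger_gap: 53.0
finger_force: 20.0
```

```bash
python3 - <<'E'
from h import *
c=imaging.camera("side");w=imaging.camera("wrist")
s=monitor.read_state();print(s["eef_pos"],s["wrist_force"],s["finger_gap"],s["finger_force"])
print(proj(c,[[519,227,102],[519,227,152],[519,227,130]]),proj(w,[[512,170,73],[519,227,150]]))
for n,k in(("tin_red_mid",c),("tin_red_mid",w),("drawer_front",c)):
    print([(d["p"],np.round(d["rect"])) for d in find_in(k,n)[:2]])
cv2.imwrite("pics/s5.png",np.hstack([cv2.resize(c["img"][110:260,180:300,::-1],(374,468),interpolation=cv2.INTER_CUBIC),cv2.resize(w["img"][:,:,::-1],(420,315))[:468].repeat(1,0) if 0 else cv2.copyMakeBorder(cv2.resize(w["img"][:,:,::-1],(420,315)),0,153,0,0,cv2.BORDER_CONSTANT)]))
E
```

```text
[518.53780691 226.97475263 120.75846241] [-0.24062139 -0.30535816 -1.89301127] 52.99028149254765 19.99944923532894
[[239.27744633 164.68108087]
 [238.86637379 146.44628554]
 [239.04978893 154.59069971]] [[253.48073069 262.77378895]
 [253.44253477 245.38306839]]
[(0.88, array([237., 154.,  23.,  34.])), (0.75, array([169., 173.,  24.,  26.]))]
[(0.86, array([92., 37., 82., 73.])), (0.71, array([252., 242.,  91., 100.]))]
[(0.75, array([242., 195.,  67.,  51.]))]
```

View pics/s5.png

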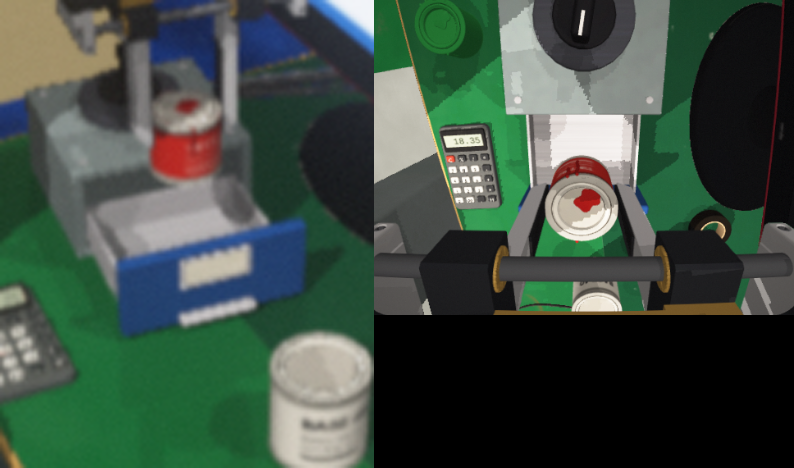

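The tin hangs over the drawer opening with the side view at (237,154) against about (239,153) predicted. I'll lower it.

Request:
{"name": "arm_command", "arguments": {"steps": [[0, 0, 0, 20, 0], [0, 0, 0, 42, 0], [0, 0, 0, 62, 0], [0, 0, 0, 78, 0], [0, 0, 0, 86, 0], [0, 0, 0, 90, 0], [0, 0, 0, 92, 0], [0, 0, 0, 94, 0], [0, 0, 0, 94, 0], [0, 0, 0, 94, 0]]}}

```text
clock: 11.15
eef_pos: [518.8, 227.7, 26.9]
eef_rot: [3.141, -0.0, 1.446]
wrist_force: [0.4, -0.2, -0.4]
finger_gap: 52.7
finger_force: 20.0
```

Request:
{"name": "arm_command", "arguments": {"steps": [[0, 0, 0, 1, 0], [0, 0, 0, 1, 0], [0.64, 0, 0, 1, 0], [0.66, 0, 0, 1, 0], [0.72, 0, 0, 1, 0], [0.76, 0, 0, 1, 0], [0.76, 0, 0, 1, 0], [0.76, 0, 0, 1, 0]]}}

```text
clock: 12.15
eef_pos: [518.8, 227.6, 25.8]
eef_rot: [3.142, -0.0, 1.446]
wrist_force: [-0.5, 0.3, 0.9]
finger_gap: 71.1
finger_force: 0.0
```

Request:
{"name": "arm_command", "arguments": {"steps": [[0.76, 0, 0, -8, 0], [0.76, 0, 0, -25, 0], [0.76, 0, 0, -50, 0], [0.76, 0, 0, -75, 0], [0.76, 0, 0, -100, 0], [0.76, 0, 0, -120, 0], [0.76, 0, 0, -130, 0], [0.76, 0, 0, -130, 0]]}}

```text
clock: 13.15
eef_pos: [519.0, 227.7, 156.6]
eef_rot: [3.14, -0.001, 1.446]
wrist_force: [-0.1, 0.2, 0.3]
finger_gap: 71.4
finger_force: 0.0
```

```bash
python3 - <<'E'
from h import *
c=imaging.camera("side");w=imaging.camera("wrist")
s=monitor.read_state();print(s["clock"],s["eef_pos"],s["wrist_force"],s["finger_gap"],s["finger_force"])
P=[[519,227,39],[519,227,64]]
print(proj(c,P),proj(w,P))
for n,k in(("tin_red_mid",c),("tin_red_mid",w),("lock_grip",w)):
    print([(d["p"],np.round(d["rect"])) for d in find_in(k,n)[:2]])
for d in trace(w,"tin_red_mid")[:1]: print(atz(w,d["rect"][:2],50))
for n in("lock_grip",):
  for d in trace(w,n)[:1]:
    v,u=np.nonzero(d["region"]); print(cv2.minAreaRect(np.c_[u,v].astype(np.float32)),atz(w,(u.mean(),v.mean()),118))
# white pointer pixels near knob
h=cv2.imread("pics/s5.png");save(w,"w6.png")
E
```

```text
13.25 [518.51298653 227.54107045 155.20541929] [-0.08921953 -0.4612349  -0.8194014 ] 71.47377476329933 0.0
[[239.76719736 186.31903277]
 [239.57646527 177.90335792]] [[253.02387935 183.76215898]
 [253.04593985 190.33904666]]
[(0.86, array([170., 173.,  22.,  28.])), (0.64, array([240., 180.,  21.,  20.]))]
[(0.97, array([253., 188.,  50.,  56.])), (0.67, array([255.,  32.,  68.,  64.]))]
[(0.56, array([256.,  34.,  68.,  68.]))]
[402.85981256 383.87639285  50.        ]
((255.0, 33.0), (66.0, 66.0), 90.0) [537.28839582 360.34008656 118.        ]
```

The tin stands in the drawer: wrist (253,188), size 50x56, as it looked upright on the table. Next I'll move in front of the panel with the fingers shut.

Request:
{"name": "arm_command", "arguments": {"steps": [[0, -25, 0, 0, 0], [0, -60, 0, 0, 0], [0, -93, 0, 0, 0], [0, -93, 0, 30, 0], [0, -93, 0, 60, 0], [0, -93, 0, 90, 0], [0, -93, 0, 115, 0], [0, -93, 0, 124, 0], [0, -93, 0, 124, 0]]}}

```text
clock: 14.62
eef_pos: [507.2, 135.3, 31.7]
eef_rot: [-3.141, 0.0, 1.446]
wrist_force: [-0.8, 0.8, 1.3]
finger_gap: 0.9
finger_force: 0.0
```

Request:
{"name": "arm_command", "arguments": {"steps": [[0, 6, 0, 0, 0], [0, 12, 0, 0, 0], [0, 18, 0, 0, 0], [0, 24, 0, 0, 0], [0, 30, 0, 0, 0], [0, 36, 0, 0, 0], [0, 42, 0, 0, 0], [0, 48, 0, 0, 0], [0, 48, 0, 0, 0]]}}

```text
clock: 15.75
eef_pos: [513.1, 183.5, 31.6]
eef_rot: [-3.141, -0.0, 1.446]
wrist_force: [-0.4, -1.1, -1.0]
finger_gap: 0.3
finger_force: 0.0
```

```bash
python3 - <<'E'
from h import *
c=imaging.camera("side")
s=monitor.read_state();print(s["clock"],s["eef_pos"],s["wrist_force"],s["finger_gap"])
for n in("tin_red_mid","drawer_front"):
    print([(d["p"],np.round(d["rect"])) for d in find_in(c,n)[:3]])
E
```

```text
15.8 [513.07776762 183.25298911  31.62859131] [-0.77677782 -0.96502335  0.93416027] 0.4266106115068661
[(0.83, array([168., 172.,  23.,  27.])), (0.48, array([232., 175.,  15.,  21.]))]
[(0.73, array([238., 191.,  66.,  49.]))]
```

Request:
{"name": "arm_command", "arguments": {"steps": [[0, 6, 0, 0, 0], [0, 13, 0, 0, 0], [0, 20, 0, 0, 0], [0, 27, 0, 0, 0], [0, 34, 0, 0, 0], [0, 41, 0, 0, 0], [0, 48, 0, 0, 0], [0, 54, 0, 0, 0], [0, 60, 0, 0, 0], [0, 64, 0, 0, 0], [0, 68, 0, 0, 0], [0, 70, 0, 0, 0], [0, 70, 0, 0, 0]]}}

```text
clock: 17.52
eef_pos: [522.0, 252.7, 31.9]
eef_rot: [3.141, -0.0, 1.446]
wrist_force: [-0.6, -0.2, -0.1]
finger_gap: 0.4
finger_force: 0.0
```

Request:
{"name": "arm_command", "arguments": {"steps": [[0, 1, 0, 0, 0], [0, 2, 0, 0, 0], [0, 3, 0, 0, 0], [0, 4, 0, 0, 0], [0, 5, 0, 0, 0], [0, 5, 0, 0, 0]]}}

```text
clock: 18.27
eef_pos: [522.5, 257.6, 31.7]
eef_rot: [-3.142, -0.0, 1.446]
wrist_force: [0.0, 0.4, 0.7]
finger_gap: 0.5
finger_force: 0.0
```

Request:
{"name": "arm_command", "arguments": {"steps": [[0, 1, 0, 0, 0], [0, 2, 0, 0, 0], [0, 3, 0, 0, 0], [0, 4, 0, 0, 0], [0, 4, 0, 0, 0]]}}

```text
clock: 18.9
eef_pos: [522.9, 261.1, 31.7]
eef_rot: [-3.141, 0.001, 1.446]
wrist_force: [-1.1, -5.2, 1.4]
finger_gap: 0.4
finger_force: 2.3
```

```bash
python3 - <<'E'
from h import *
c=imaging.camera("side")
s=monitor.read_state();print(s["clock"],s["eef_pos"],s["wrist_force"],s["finger_gap"])
for n in("tin_red_mid","drawer_front"):
    print([(d["p"],np.round(d["rect"])) for d in find_in(c,n)[:3]])
hsv=cv2.cvtColor(c["img"],cv2.COLOR_RGB2HSV);m=cv2.inRange(hsv,(100,150,50),(125,255,255));m[:,:185]=0;m[:,290:]=0;m[:140]=0;m[250:]=0
v,u=np.nonzero(m);print(len(u),u.min(),u.max(),v.min(),v.max())
for y in (262,266,270,274,280): 
    q=np.array([512.2,169.6])+ (y-169.6)/.992*np.array([.125,.992]); e=np.array([.992,-.125])*74
    print(y,proj(c,[[*(q-e),73],[*(q+e),73],[*(q-e),7],[*(q+e),7]]).round(1).tolist())
E
```

```text
18.95 [522.89446595 261.10211888  31.67295409] [-0.24598895 -4.03579427  1.42224914] 0.45085306693200733
[(0.69, array([167., 173.,  23.,  26.]))]
[(0.77, array([231., 178.,  56.,  36.]))]
902 185 261 143 192
262 [[205.5, 173.4], [262.8, 160.9], [207.1, 195.3], [262.5, 182.4]]
266 [[205.0, 172.5], [262.2, 160.0], [206.6, 194.4], [261.9, 181.5]]
270 [[204.5, 171.6], [261.5, 159.2], [206.2, 193.5], [261.3, 180.7]]
274 [[204.0, 170.7], [260.9, 158.4], [205.7, 192.6], [260.7, 179.8]]
280 [[203.3, 169.4], [260.0, 157.1], [205.0, 191.2], [259.8, 178.6]]
```

Request:
{"name": "arm_command", "arguments": {"steps": [[0, 1, 0, 0, 0], [0, 2, 0, 0, 0], [0, 2, 0, 0, 0], [0, 2, 0, 0, 0]]}}

```text
clock: 19.55
eef_pos: [522.9, 261.2, 31.7]
eef_rot: [-3.14, 0.004, 1.446]
wrist_force: [-4.9, -20.2, 7.7]
finger_gap: 0.4
finger_force: 10.1
```

Force rises to 20 N with no more motion, so the drawer is shut. I'll back off, rise and hover over the knob.

Request:
{"name": "arm_command", "arguments": {"steps": [[0, -10, 0, 0, 0], [0, -35, 0, -5, 0], [0, -50, 0, -25, 0], [0, -50, 0, -60, 0], [0, -50, 0, -100, 0], [0.4, -50, 0, -138, 0], [0.4, -15, 0, -138, 0], [0.4, 25, 0, -138, 0], [0.4, 65, 1, -138, 0], [0.4, 100, 1, -138, 0], [0.4, 100, 1, -138, 0], [0.4, 100, 1, -138, 0]]}}

```text
clock: 21.05
eef_pos: [536.6, 362.1, 169.6]
eef_rot: [-3.141, -0.0, 1.446]
wrist_force: [-0.8, -0.4, 1.0]
finger_gap: 37.7
finger_force: 0.0
```

```bash
python3 - <<'E'
from h import *
w=imaging.camera("wrist");c=imaging.camera("side")
s=monitor.read_state();print(s["clock"],s["eef_pos"],s["eef_rot"],s["wrist_force"],s["finger_gap"])
print(proj(w,[[537,362,132],[537,362,118],[537,362,96]]).round(1),proj(w,[[*s["eef_pos"][:2],118]]))
for n in("lock_grip","drawer_front"):
    print([(d["p"],np.round(d["rect"])) for d in find_in(w,n)[:3]],[(d["p"],np.round(d["rect"])) for d in find_in(c,n)[:3]])
cv2.imwrite("pics/k1.png",np.hstack([cv2.resize(w["img"][100:300,150:350,::-1],(500,500),interpolation=cv2.INTER_CUBIC),cv2.resize(c["img"][90:240,180:270,::-1],(300,500),interpolation=cv2.INTER_CUBIC)]))
E
```

```text
21.15 [536.85521923 361.68866707 169.93981848] [ 3.14144546e+00 -2.44268607e-04  1.44511848e+00] [-0.39806998 -0.27806636  0.13789622] 38.050983156246375
[[253.1 208.4]
 [253.1 202.9]
 [253.1 195.3]] [[252.95282428 203.24587104]]
[(0.78, array([253., 196.,  57.,  59.]))] [(0.52, array([223., 135.,  22.,  20.]))]
[(0.87, array([272., 265.,  95.,   9.]))] [(0.9, array([232., 178.,  55.,  33.])), (0.56, array([184., 220.,  43.,  38.]))]
```

View pics/k1.png

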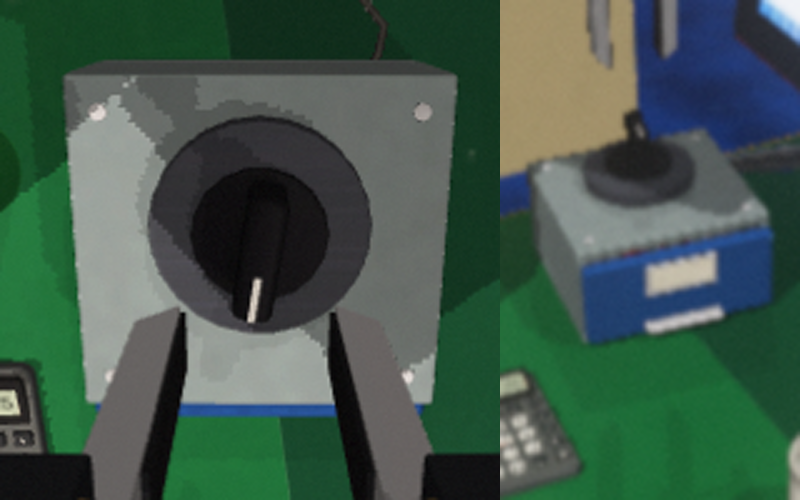

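The last picture shows the knob's bar running from about (268,185) to (251,318) in the left crop, pointer toward the drawer, with the disc and housing centres near (260,231) and (260,224). The right crop shows the drawer shut flush.

```bash
python3 - <<'E'
from h import *
w=imaging.camera("wrist")
f=lambda u,v,z: atz(w,(150+u/2.5,100+v/2.5),z)[:2]
a,b=f(268,185,132),f(251,318,132);d=b-a
print("bar",a,b,(a+b)/2,np.linalg.norm(d),np.degrees(np.arctan2(d[1],d[0])))
print("disc",f(260,231,102),np.linalg.norm(f(190,231,102)-f(329,231,102)),"hous",f(260,224,96),np.linalg.norm(f(148,224,96)-f(372,224,96)))
C=[f(*p,82) for p in((65,76),(457,76),(433,405),(87,402))];print(np.round(C),np.linalg.norm(C[0]-C[1]),np.linalg.norm(C[3]-C[2]),np.linalg.norm(C[1]-C[2]))
E
```

```text
bar [544.23426946 390.54493665] [532.82519466 345.05353938] [538.52973206 367.79923801] 46.90025812858852 -104.07917704359308
disc [538.72066441 366.32742895] 51.59272095162539 hous [538.86245461 367.24864997] 84.85797487776297
[[473. 430.]
 [619. 412.]
 [602. 273.]
 [454. 293.]] 148.01659934460298 149.53069408126436 139.92783983953808
```

Request:
{"name": "arm_command", "arguments": {"steps": [[0.4, 4, 0.6, 0, 7], [0.4, 4, 0.6, 20, 7], [0.4, 4, 0.6, 40, 7], [0.4, 4, 0.6, 52, 7], [0.4, 4, 0.6, 60, 7], [0.4, 4, 0.6, 64, 7], [0.4, 4, 0.6, 68, 7], [0.4, 4, 0.6, 68, 7], [0, 4, 0.6, 68, 7], [0, 4, 0.6, 68, 7], [0, 4, 0.6, 68, 7], [0, 4, 0.6, 68, 7], [0, 4, 0.6, 68, 7]], "force": 25}}

```text
clock: 23.02
eef_pos: [538.2, 366.3, 102.0]
eef_rot: [3.141, -0.0, 1.324]
wrist_force: [4.5, -0.4, 0.1]
finger_gap: 13.9
finger_force: 24.9
```

```bash
python3 - <<'E'
from h import *
s=monitor.read_state()
for k in("clock","eef_pos","eef_rot","joints","wrist_force","moment","effort","finger_gap","finger_force"): print(k,np.round(s[k],3))
E
```

```text
clock 23.025
eef_pos [538.174 366.299 101.961]
eef_rot [ 3.141 -0.     1.324]
joints [ 0.541  0.599  1.299 -0.     1.243  0.789]
wrist_force [ 4.535 -0.405  0.109]
moment [-0.221 -0.729 -0.013]
effort [ 1.8380e+00 -6.7654e+01 -3.2539e+01  6.9700e-01  8.3500e-01 -1.7000e-02]
finger_gap 13.851
finger_force 24.91
```

```bash
cat > m.py <<'E'
from h import *
s=monitor.read_state();R=[]
print(round(s["clock"],2),np.degrees(s["eef_rot"][2]).round(2),"Mz",np.round(s["moment"],3),"e6",round(s["effort"][5],3),"F",np.round(s["wrist_force"],1),round(s["finger_gap"],1))
E
```

Request:
{"name": "arm_command", "arguments": {"steps": [[0, 0, 0, 0, 3], [0, 0, 0, 0, 6], [0, 0, 0, 0, 9], [0, 0, 0, 0, 12], [0, 0, 0, 0, 15], [0, 0, 0, 0, 18]]}}

```text
clock: 23.78
eef_pos: [538.8, 366.1, 102.0]
eef_rot: [3.14, -0.001, 1.008]
wrist_force: [8.7, -1.4, -0.8]
finger_gap: 14.0
finger_force: 25.1
```

```bash
python3 m.py
```

```text
23.77 57.75 Mz [-0.416 -1.551  0.267] e6 -0.613 F [ 8.7 -1.4 -0.8] 14.0
```

Request:
{"name": "arm_command", "arguments": {"steps": [[0, 0, 0, 0, 3], [0, 0, 0, 0, 6], [0, 0, 0, 0, 9], [0, 0, 0, 0, 12]]}}

```text
clock: 24.28
eef_pos: [539.1, 365.8, 102.0]
eef_rot: [3.139, -0.002, 0.798]
wrist_force: [10.7, -3.3, -1.3]
finger_gap: 13.6
finger_force: 25.0
```

```bash
python3 m.py
```

```text
24.27 45.72 Mz [-0.745 -1.88   0.136] e6 -0.682 F [10.7 -3.3 -1.3] 13.6
```

Request:
{"name": "arm_command", "arguments": {"steps": [[0, 1, 1, 0, 2], [0, 1, 1, 0, 4], [0, 1, 1, 0, 4]]}}

```text
clock: 24.65
eef_pos: [539.4, 365.7, 101.9]
eef_rot: [3.141, 0.001, 0.729]
wrist_force: [0.6, -5.5, 6.1]
finger_gap: 13.7
finger_force: 24.9
```

```bash
python3 m.py
```

```text
24.65 41.78 Mz [-1.009  0.105 -0.067] e6 0.211 F [ 0.6 -5.5  6.1] 13.7
```

Request:
{"name": "arm_command", "arguments": {"steps": [[0, 0, 0, 0, 1.5], [0, 0, 0, 0, 3], [0, 0, 0, 0, 3]]}}

```text
clock: 25.02
eef_pos: [539.5, 365.6, 101.9]
eef_rot: [3.141, 0.001, 0.677]
wrist_force: [5.0, -6.5, -0.3]
finger_gap: 13.6
finger_force: 24.9
```

```bash
python3 m.py
```

```text
25.02 38.78 Mz [-1.338 -0.936 -0.106] e6 0.095 F [ 5.  -6.5 -0.3] 13.6
```

Request:
{"name": "arm_command", "arguments": {"steps": [[0, 0, 0, 0, 1.5], [0, 0, 0, 0, 3], [0, 0, 0, 0, 3]]}}

```text
clock: 25.4
eef_pos: [539.5, 365.5, 102.0]
eef_rot: [3.14, 0.001, 0.624]
wrist_force: [1.8, -7.6, 4.5]
finger_gap: 13.9
finger_force: 24.9
```

```bash
python3 m.py
```

```text
25.4 35.77 Mz [-1.554 -0.215 -0.182] e6 0.061 F [ 1.8 -7.6  4.5] 13.9
```

Request:
{"name": "arm_command", "arguments": {"steps": [[0, -0.4, 0.6, 0, 1.5], [0, -0.4, 0.6, 0, 3], [0, -0.4, 0.6, 0, 3]]}}

```text
clock: 25.78
eef_pos: [539.5, 365.4, 102.0]
eef_rot: [3.141, -0.0, 0.572]
wrist_force: [3.4, -4.9, 2.0]
finger_gap: 13.7
finger_force: 24.9
```

```bash
python3 m.py
```

```text
25.77 32.76 Mz [-0.992 -0.527 -0.255] e6 0.031 F [ 3.4 -4.9  2. ] 13.7
```

Request:
{"name": "arm_command", "arguments": {"steps": [[0, 0, 0, 0, 1], [0, 0, 0, 0, 2], [0, 0, 0, 0, 2]]}}

```text
clock: 26.15
eef_pos: [539.6, 365.3, 102.0]
eef_rot: [3.141, -0.0, 0.537]
wrist_force: [4.8, -4.6, 2.6]
finger_gap: 13.8
finger_force: 24.9
```

```bash
python3 m.py
```

```text
26.15 30.79 Mz [-0.945 -0.654  0.044] e6 0.186 F [ 4.8 -4.6  2.6] 13.8
```

Request:
{"name": "arm_command", "arguments": {"steps": [[0, 0, 0, 0, 0.8], [0, 0, 0, 0, 1.5], [0, 0, 0, 0, 1.5]]}}

```text
clock: 26.52
eef_pos: [539.6, 365.3, 102.0]
eef_rot: [3.141, -0.0, 0.512]
wrist_force: [5.2, -4.2, 2.5]
finger_gap: 13.7
finger_force: 25.1
```

```bash
python3 m.py
```

```text
26.52 29.31 Mz [-0.87  -0.739  0.294] e6 0.37 F [ 5.2 -4.2  2.5] 13.7
```

The torque dipped to -0.26 and then rose steeply through zero near 31°, which is the notch. I'll back off to that angle, dwell, release and rise.

Request:
{"name": "arm_command", "arguments": {"steps": [[0, 0, 0, 0, -1.5], [0, 0, 0, 0, -1.5], [0, 0, 0, 0, -1.5], [0, 0, 0, 0, -1.5]], "force": 6}}

```text
clock: 27.02
eef_pos: [539.4, 365.2, 101.9]
eef_rot: [3.141, 0.0, 0.537]
wrist_force: [2.6, -6.2, 2.7]
finger_gap: 13.9
finger_force: 6.0
```

```bash
python3 m.py
```

```text
27.02 30.79 Mz [-1.117 -0.437 -0.082] e6 -0.069 F [ 2.6 -6.2  2.7] 13.9
```

Request:
{"name": "arm_command", "arguments": {"steps": [[0.25, 0, 0, 0, 0], [0.4, 0, 0, 0, 0], [0.4, 0, 0, 0, 0], [0.4, 0, 0, 0, 0], [0.4, 0, 0, -10, 0], [0.4, 0, 0, -30, 0], [0.4, 0, 0, -55, 0], [0.4, 0, 0, -68, 0], [0.4, 0, 0, -68, 0]]}}

```text
clock: 28.15
eef_pos: [539.5, 365.8, 170.7]
eef_rot: [-3.142, -0.002, 0.538]
wrist_force: [-0.7, 0.7, -0.2]
finger_gap: 37.4
finger_force: 0.0
```

```bash
python3 m.py; python3 - <<'E'
from h import *
w=imaging.camera("wrist")
m=cv2.inRange(w["img"],(140,140,140),(255,255,255))
p=proj(w,[[538.7,366.5,132]])[0];print(p)
yy,xx=np.mgrid[:384,:512];m[np.hypot(xx-p[0],yy-p[1])>34]=0
n,l,st,ce=cv2.connectedComponentsWithStats(m)
for i in range(1,n):
    if st[i,4]>4:
        v,u=np.nonzero(l==i);W=np.array([atz(w,(a,b),132)[:2] for a,b in zip(u,v)])
        q=W.mean(0);vv=np.linalg.svd(W-q)[2][0];d=q-[538.7,366.5]
        print(st[i],q,"axis",np.degrees(np.arctan2(vv[1],vv[0])),"from centre",np.degrees(np.arctan2(d[1],d[0])),np.hypot(*d))
print([(d["p"],np.round(d["rect"])) for d in find_in(imaging.camera("side"),"drawer_front")[:1]])
E
```

```text
28.15 30.85 Mz [-0.001  0.179  0.019] e6 0.0 F [-0.7  0.7 -0.2] 37.4
[251.85015919 208.18145233]
[224 216  57  27 402] [517.47099326 356.00381312] axis -62.504262619502526 from centre -153.69098102581052 23.68207478552799
[(0.71, array([231., 178.,  59.,  37.]))]
```

```bash
python3 - <<'E'
from h import *
w=imaging.camera("wrist");g=w["img"].astype(int)
yy,xx=np.mgrid[:384,:512];u,v=xx.ravel(),yy.ravel()
k=(abs(u-252)<50)&(abs(v-200)<50);u,v=u[k],v[k]
W=np.array([atz(w,(a,b),132)[:2] for a,b in zip(u,v)]);D=W-[538.7,366.5];r=np.hypot(*D.T)
s=(r<24)&(g[v,u].min(1)>100)
a=np.degrees(np.arctan2(D[s,1],D[s,0]));print(s.sum(),np.histogram(a,bins=range(-180,181,15)))
b=s&(abs((np.degrees(np.arctan2(D[:,1],D[:,0]))+149))<25)
X=W[b];q=X.mean(0);z=np.linalg.svd(X-q)[2][0];print(b.sum(),q,np.degrees(np.arctan2(z[1],z[0])),np.degrees(np.arctan2(*(q-[538.7,366.5])[::-1])))
dk=(r<30)&(g[v,u].max(1)<25);print(dk.sum())
E
```

```text
311 (array([49, 15, 76, 26, 50, 21,  0,  0,  0,  0,  0,  0,  0,  0,  0,  0,  0,
        0,  0,  0,  0,  0, 22, 52]), array([-180, -165, -150, -135, -120, -105,  -90,  -75,  -60,  -45,  -30,
        -15,    0,   15,   30,   45,   60,   75,   90,  105,  120,  135,
        150,  165,  180]))
128 [523.42421153 357.40182225] -175.53532799228105 -149.22219870623826
132
```

```bash
python3 -c "
from cell import job
print(job.sign_off())"
```

```text
the job is handed in; nothing more can be done
None
```

I handed the job in at about 28 s: the red tin is in the drawer and the drawer is shut, but the knob resting in its notch is only inferred from the torque (it dipped to -0.26 N m, then crossed zero at about 31° yaw); a camera check after release was inconclusive.

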